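Push the bun tray into its place on the bakery shelf

TASK

The silvery tray with two loose buns belongs in the free place beside the black tray: push it along the shelf, with the fingers on the outside of its walls, until its far side lies flush against the dark stop rail, centred in front of the orange price card and square to the rail. Only push it: never lift or tip the tray, reach inside it, or lift the buns out of it. Leave the black tray, the jam jar and the loaf where they are, then move clear.

Things in the scene. Friction and masses are not known exactly. Their poses are not given: they have to be found in the camera images.
- tray: silvery open tray (all plain sizes in this list are in mm), loose, 120 (its x) by 160 (its y) by 30 high, walls and floor 4 thick; about 0.35 kg; it starts near the robot, turned by up to 0.3 rad; origin: centre of its underside; z up, x towards its far long side (towards the rail when home)
- bun_a: brown domed bun, 63 across, 42 high, lying loose in the silvery tray (on its floor, on the +y side); about 0.06 kg; origin: centre of its underside
- bun_b: pale domed bun, 63 across, 42 high, lying loose in the silvery tray (on its floor, on the -y side); about 0.06 kg; origin: centre of its underside
- rail: dark fixed stop rail on the surface, 460 long (its y), 12 thick, 40 high, beyond the trays; turned by up to 0.08 rad; origin: on the surface at the foot of the middle of its front face (the face looking to the robot); x points away from the robot, square to that face
- card_orange: orange price card, 80 wide, leaning back on a 70 wide orange clip on the rail's top (clip starts 40 above the surface and stands out 3 before the rail's front face, card top about 97 high), fixed; it marks the middle of the free place; origin: on the surface at the foot of the rail's front face, under the card's middle; axes as the rail's, so the tray is home with its origin 60 before this origin in -x, at y 0
- card_yellow: yellow price card, same shape, 200 along the rail from the orange one, either side; marks the black tray's place; origin and axes likewise
- full_tray: black tray of the same size with two dark buns fixed in it (50 high in all), loose, 0.6 kg, already home in front of the yellow card, so 40 is free between the two trays when both are home; not to be moved; origin: centre of its underside
- jam: jam jar with red lid, 60 across, 85 high, loose, standing to the left (+y) of the work; not to be moved; origin: centre of its underside
- loaf: brown loaf, 160 (its x) by 75 by 60 high, loose, lying to the right (-y) of the work; not to be moved; origin: centre of its underside
Things that resemble listed ones, but are neither listed nor needed, are in the scene too. Of the things that look like the tray, the largest one is meant.

How it is judged:
By the outcome, as a careful person would: the job done as asked, in the order asked, and still so for the second after the job is handed in, with the robot touching nothing.
It also fails if it takes over 54 s, if anything falls off the work surface, if the arm or the gripper's body presses on something with over 40 N, if the wrist force passes 120 N, or if a joint passes its speed limit or range.

ROBOT

A 6-joint arm with a two-finger parallel gripper is mounted at the origin on the work surface. World frame = base frame: x ahead of the robot, y to its left, z up, the work surface at z = 0. Lengths are in m, angles in rad, forces in N, time in s.
With the tool pointing down it reaches from about 0.375 to 0.9 m from the base axis. Payload 3.1 kg.
Tool frame: the origin (TCP) lies midway between the tips of the shut fingers; the grasp point (between the pads) lies 19 mm behind it (pinch_z is the distance from the TCP to the grasp point, in m); y points along the fingers, z is the direction in which the jaws open and shut, and the axes are right-handed (so a half turn about y gives the same grasp; the last joint's range is limited). The gripper opens to 87 mm and grips with 3 to 60 N. Pads are 19 mm wide; open, the fingers measure 117 mm over their backs; the gripper's body (75 mm by 190 mm) begins 51 mm behind the grasp point.
Start: joints at [-1.405, 0.527, 1.433, -0, 1.181, -0.178], TCP at [0.211, -0.588, 0.188] pointing down, gripper open.
Joint ranges: [-3.08, 3.08], [-0.75, 2.2], [0.22, 2.44], [-1.43, 4.57], [0, 2.65], [-2.85, 2.85]. Speed limits (rad/s): [2.79, 2.79, 3.14, 3.14, 3.14, 3.14].

INTERFACE

Orientations are given as a unit quaternion [x, y, z, w].
In Python, from rig import * gives the robot as it stands.
- The arm moves only by the tool drive_tool, never from a script. Its argument "plan" is a list of rows, each a list of 7 numbers: the shift along the tool's x, y, z in mm, then the turn, a rotation vector about the tool's x, y, z in degrees, then the finger opening in mm, from 0 to 87. A call has 1 to 10 rows; each row is the pose to reach, as a shift and turn from the pose commanded when the call began, along the tool's axes at that moment; what a row does not reach only later rows make up. A row lasts 1/10 s, in which the tool goes at most 50 mm and 8.59 degrees, less where a joint would pass 70% of its speed; a pose out of reach is approached as far as the arm can. A call with a gripper value outside its range is refused whole. The fingers move at their own pace and stop on an object; "newtons" is the grip in N (left out, the last holds). Time passes only in rows, so rows that repeat a pose let the fingers close. It gives the time, the measured TCP pose, the force and the opening at its end, in the units of the state.
- get_obs(): the state, without advancing time (a new reading comes with each control period).
- camera(name): name is "scene" or "top" or "wrist"; returns the picture (384x512x3 uint8, blue, green, red); there is no depth.
- get_calibration(name): a dict with "fx", "fy", "cx", "cy" (pixels), "origin" and "rotation" of the camera in the world; the wrist camera has in their place "tool_from_camera" (4x4, takes a point from camera to tool coordinates, whose origin is the TCP and whose axes are the tool frame's). Camera axes: x right, y down, z forward; pixel columns grow to the right and rows downward; lengths in m; the calibration is good to about 2 mm. The wrist camera is an equidistant fisheye: a pixel r from the principal point sees the ray r / f radians off the axis. A picture is of the moment at which its call begins: read the wrist's pose just before it. get_calibration takes no time and is no camera call.
- hand_in(): hands the job in, once; it reports no verdict.
Trained networks look in the newest picture that a camera, given by its name, has taken for a name from the list of things; names that differ only in an ending like _2 or _b are one class to them, and where a whole thing is asked for, a point or a joint stands for the part that bears it (a point fixed in the world has none). Each returns a list of dicts, best first, with "conf" (0 to 1); they miss things now and then, are a little off and sometimes report something else, mostly with a low value. They report only what shows in the picture. A call takes as long as a camera call. They do not tell look-alikes from the thing itself.
- spot_in(camera, target): "location" ([column, row] in pixels, amid what is visible of it).
- mark_of(camera, target): "location" ([column, row] in pixels: a listed point, or the origin of a listed thing).
The state is a dict: "time": time; "q": joint angles; "joint_velocities": joint speeds; "joint_torque": joint torques, N m; "position": TCP position; "tool_rot": TCP orientation; "ft_force": force on the tool from outside, world axes, zero at the start; "moment": the same for the moment, N m; "grip_width": finger opening in m.
Only numpy, scipy, OpenCV 4.12 (cv2) and the standard library are available. Lean on these libraries where they do the work, as an engineer would, in place of code of your own. Each camera call takes 0.05 s, during which the arm holds its last target. There are 200 camera calls.

## Working session

There is one attempt and no reset: what is moved stays moved. The work goes in short steps, Python scripts to look and compute and a tool call to move; the robot and the scene stay as the last step left them, time stands still between calls to the robot, and variables do not carry over. Pictures are saved under pics/ and viewed, about 8 in all and at most 12, crops included, and the job is handed in when it is done.

Besides the shell and the picture viewer there is one more tool, called after ">>>" as name(argument=value, ...) on one line, values as JSON. drive_tool: Moves the arm, as the interface text tells. Its arguments: {"type":"object","properties":{"plan":{"type":"array","items":{"type":"array","items":{"type":"number"}}},"newtons":{"type":"number"}},"required":["plan"]}

```bash
mkdir -p pics
cat > h.py <<'E'
from rig import *
import numpy as np, cv2
from scipy.spatial.transform import Rotation as R
def ray(cam,uv,z):
    c=get_calibration(cam); o=np.array(c["origin"]); M=np.array(c["rotation"])
    d=M@np.array([(uv[0]-c["cx"])/c["fx"],(uv[1]-c["cy"])/c["fy"],1.]); 
    return o+d*(z-o[2])/d[2]
def px(cam,p):
    c=get_calibration(cam); q=np.array(c["rotation"]).T@(np.array(p)-c["origin"])
    return np.array([c["fx"]*q[0]/q[2]+c["cx"],c["fy"]*q[1]/q[2]+c["cy"]])
E
python3 - <<'E'
from h import *
o=get_obs(); print(o)
for c in("top","scene"):
    cv2.imwrite(f"pics/{c}0.png",camera(c)); print(c,get_calibration(c))
    for n in["tray","bun_a","rail","card_orange","card_yellow","full_tray","jam","loaf"]:
        for d in mark_of(c,n)[:3]: print(c,n,np.round(d["location"]),round(d["conf"],2),ray(c,d["location"],0).round(3)[:2])
E
```

```text
{'time': 0.0, 'q': array([-1.40446488e+00,  5.28462777e-01,  1.43389571e+00, -5.17666951e-06,
        1.18139535e+00, -1.78505949e-01]), 'joint_velocities': array([ 3.67717849e-04,  1.97361068e-04, -6.92473746e-05,  6.45932315e-04,
        7.67947528e-04,  2.24632960e-04]), 'joint_torque': array([-7.00044166e-04, -4.40039349e+01, -1.76592708e+01,  6.32393430e-02,
        5.82275062e-02, -1.73384715e-04]), 'position': array([ 0.21116476, -0.58739306,  0.1869759 ]), 'tool_rot': array([-0.12131292,  0.69738585, -0.69585767,  0.12131883]), 'ft_force': array([ 0.17415962, -0.56088181,  0.56216341]), 'moment': array([ 0.02642117, -0.00614704, -0.02165769]), 'grip_width': 0.0875950816534151}
top {'fx': 361.54735691450406, 'fy': 361.54735691450406, 'cx': 258.5686801302701, 'cy': 194.87270886417505, 'origin': array([ 0.41163267, -0.02350688,  0.84905641]), 'rotation': array([-0.69421439,  0.7164379 , -0.04025777,  0.05623545])}Traceback (most recent call last):
  File "<stdin>", line 6, in <module>
  File "h.py", line 6, in ray
    d=M@np.array([(uv[0]-c["cx"])/c["fx"],(uv[1]-c["cy"])/c["fy"],1.]);
      ~^~~~~~~~~~~~~~~~~~~~~~~~~~~~~~~~~~~~~~~~~~~~~~~~~~~~~~~~~~~~~~~
ValueError: matmul: Input operand 1 has a mismatch in its core dimension 0, with gufunc signature (n?,k),(k,m?)->(n?,m?) (size 3 is different from 4)
```

```bash
ls pics
```

```text
top0.png
```

View pics/top0.png

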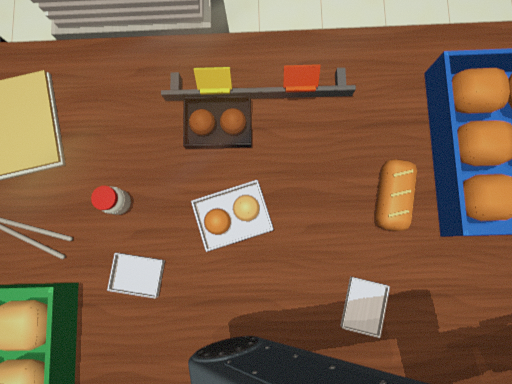

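The top view shows the tray with two buns at about (232,215). Two smaller silvery trays, empty, sit at (136,275) and (366,307). The black tray is at (218,122), the orange card at (302,77), the jam at (110,200) and the loaf at (397,195). I choose the largest tray, at (232,215), which is also the only one holding the buns.

```bash
sed -i 's/M=np.array(c\["rotation"\])/M=R.from_quat(c["rotation"]).as_matrix()/; s/np.array(c\["rotation"\]).T/R.from_quat(c["rotation"]).as_matrix().T/' h.py
python3 - <<'E'
from h import *
for c in("top","scene"):
    im=camera(c); cv2.imwrite(f"pics/{c}1.png",im)
    for n in["tray","bun_a","rail","card_orange","card_yellow","full_tray","jam","loaf"]:
        for d in mark_of(c,n)[:3]: print(c,n,np.round(d["location"]),round(d["conf"],2),ray(c,d["location"],0).round(3)[:2])
    if c=="top": cv2.imwrite("pics/crop1.png",cv2.resize(im[50:260,150:370],None,fx=3.5,fy=2.8*1.0,interpolation=cv2.INTER_CUBIC))
E
```

```text
top tray [363. 304.] 0.75 [ 0.271 -0.234]
top tray [235. 216.] 0.62 [0.481 0.051]
top tray [142. 276.] 0.61 [0.347 0.271]
top bun_a [220. 218.] 0.84 [0.477 0.087]
top bun_a [244. 209.] 0.69 [0.497 0.029]
top rail [259. 100.] 0.93 [ 0.764 -0.013]
top rail [300.  96.] 0.66 [ 0.771 -0.114]
top card_orange [296.  97.] 0.91 [ 0.768 -0.104]
top card_yellow [216. 102.] 0.87 [0.763 0.092]
top full_tray [220. 125.] 0.77 [0.705 0.083]
top jam [120. 202.] 0.65 [0.523 0.326]
scene tray [134. 194.] 0.84 [ 0.284 -0.239]
scene tray [258. 176.] 0.83 [0.477 0.05 ]
scene tray [284. 114.] 0.72 [0.349 0.29 ]
scene bun_a [267. 164.] 0.91 [0.464 0.101]
scene bun_a [253. 185.] 0.72 [0.49  0.017]
scene rail [320. 251.] 0.72 [ 0.761 -0.012]
scene rail [259. 175.] 0.68 [0.476 0.054]
scene card_orange [293. 278.] 0.87 [ 0.764 -0.113]
scene card_yellow [343. 225.] 0.56 [0.751 0.092]
scene full_tray [330. 215.] 0.69 [0.707 0.091]
scene full_tray [254. 184.] 0.41 [0.492 0.021]
scene full_tray [294. 279.] 0.4 [ 0.767 -0.114]
scene jam [347. 228.] 0.69 [0.766 0.09 ]
scene jam [331. 138.] 0.61 [0.526 0.312]
scene loaf [161. 266.] 0.64 [ 0.516 -0.32 ]
scene loaf [265. 167.] 0.15 [0.467 0.089]
```

View pics/crop1.png

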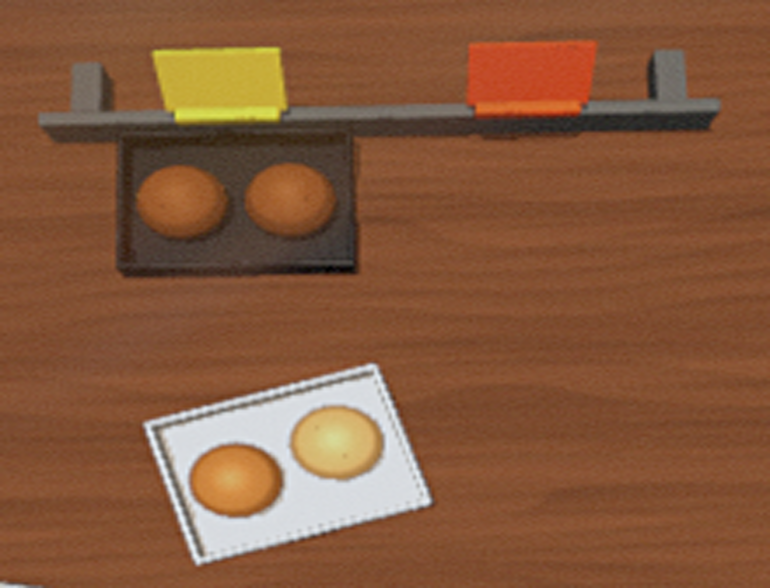

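View pics/scene1.png

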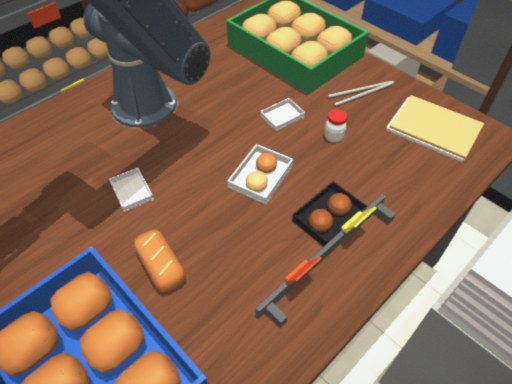

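The crop confirms the choice: an open silvery tray with a brown bun (left) and a pale one (right), turned roughly 0.3 rad. The rail's foot runs from about (167,100) to (353,96) in the full picture. Next I fit the poses.

```bash
cat >> h.py <<'E'
def tray_fit(g=(0.48,0.05,0.3)):
    """fit tray rim corners (z=.03) in the newest top picture by masking the silvery area near guess g"""
    from scipy.optimize import least_squares
    im=camera("top"); hsv=cv2.cvtColor(im,cv2.COLOR_BGR2HSV)
    m=((hsv[...,1]<60)&(hsv[...,2]>110)).astype(np.uint8)
    roi=np.zeros_like(m); c=px("top",[g[0],g[1],.03]).astype(int); cv2.circle(roi,tuple(map(int,c)),58,1,-1); m*=roi
    n,l,s,_=cv2.connectedComponentsWithStats(m,connectivity=8); k=1+np.argmax(s[1:,4])
    pts=np.column_stack(np.nonzero(l==k))[:,::-1].astype(np.float32)
    hull=cv2.convexHull(pts)[:,0]
    w=np.array([ray("top",p,.03)[:2] for p in hull])
    rect=cv2.minAreaRect((w*1000).astype(np.float32))
    (cx,cy),(a,b),th=rect; th=np.deg2rad(th if a<b else th+90); th=(th+np.pi/2)%np.pi-np.pi/2
    return np.array([cx/1000,cy/1000,th]),sorted((a,b)),im
E
python3 - <<'E'
from h import *
p,s,im=tray_fit(); print("tray",p.round(4),s)
for n,(u,v,z) in dict(rfL=(167.1,100,0),rfR=(353.4,96.4,0),rtL=(162,94.3,.04),rtR=(355.4,88.6,.04),ocL=(150+475/3.5,50+116/2.8,.04),ocR=(150+581/3.5,50+114/2.8,.04),ycL=(150+175/3.5,50+122/2.8,.04),ycR=(150+280/3.5,50+121/2.8,.04),
  fNL=(150+120/3.5,50+268/2.8,.03),fNR=(150+355/3.5,50+266/2.8,.03)).items(): print(n,ray("top",(u,v),z).round(4)[:2])
o=get_obs(); M=R.from_quat(o["tool_rot"]).as_matrix(); print(M.round(3))
c=get_calibration("wrist"); print(c)
E
```

```text
tray [0.4808 0.056  0.2815] [122.33039855957031, 162.24261474609375]
rfL [0.7731 0.2133]
rfR [ 0.764  -0.2452]
rtL [0.7707 0.2144]
rtR [ 0.7663 -0.2407]
ocL [ 0.7659 -0.0779]
ocR [ 0.7648 -0.1487]
ycL [0.7689 0.1241]
ycR [0.7669 0.0532]
fNL [0.6465 0.1639]
fNR [0.6424 0.0065]
[[-0.941  0.     0.338]
 [-0.338  0.    -0.941]
 [-0.    -1.    -0.   ]]
{'fx': 297.3186396354542, 'fy': 297.3186396354542, 'cx': 253.59077358939967, 'cy': 189.76248652842452, 'tool_from_camera': array([[ 4.36564761e-04,  9.61073111e-01,  2.76293836e-01,
        -7.61229513e-02],
       [ 3.50183100e-04, -2.76293992e-01,  9.61073102e-01,
        -1.96806493e-01],
       [ 9.99999843e-01, -3.22817217e-04, -4.57171782e-04,
         4.40980026e-04],
       [ 0.00000000e+00,  0.00000000e+00,  0.00000000e+00,
         1.00000000e+00]])}
```

>>> drive_tool(plan=[[-339,0,-236,0,-75,0,60],[-339,0,-236,0,-75,0,60],[-339,0,-236,0,-75,0,60],[-339,0,-236,0,-75,0,60],[-339,0,-236,0,-75,0,60],[-339,0,-236,0,-75,0,60],[-339,0,-236,0,-75,0,60],[-339,0,-236,0,-75,0,60],[-339,0,-236,0,-75,0,60],[-339,0,-236,0,-75,0,60]])

```text
time: 2.05
position: [0.4516, -0.2494, 0.1881]
tool_rot: [-0.521, 0.478, -0.478, 0.521]
ft_force: [-0.3, -0.7, 0.5]
grip_width: 0.0601
```

```bash
cat >> h.py <<'E'
def go(p,h):
    """numbers for a row taking the tool to p with jaw heading h, from the measured pose"""
    o=get_obs(); r=R.from_quat(o["tool_rot"]); M=r.as_matrix()
    T=np.column_stack([[np.sin(h),-np.cos(h),0],[0,0,-1],[np.cos(h),np.sin(h),0]])
    d=M.T@(np.array(p)-o["position"])*1000; w=(r.inv()*R.from_matrix(T)).as_rotvec(degrees=True)
    print("row",d.round(1),w.round(1),"at",o["position"].round(4),"h",round(np.arctan2(M[1,2],M[0,2]),4),"t",o["time"].round(2),"F",o["ft_force"].round(1))
E
python3 -c "
from h import *
go([.449,.1664,.188],.2815)"
```

```text
Traceback (most recent call last):
  File "h.py", line 29, in go
    print("row",d.round(1),w.round(1),"at",o["position"].round(4),"h",round(np.arctan2(M[1,2],M[0,2]),4),"t",o["time"].round(2),"F",o["ft_force"].round(1))
                                                                                                             ^^^^^^^^^^^^^^^
AttributeError: 'float' object has no attribute 'round'
```

```bash
sed -i 's/o\["time"\].round(2)/o["time"]/' h.py; python3 -c "
from h import *
go([.449,.1664,.188],.2815)"
```

```text
row [-4.144e+02  1.000e-01  3.360e+01] [ -0.  -11.1   0. ] at [ 0.4516 -0.2494  0.1881] h 0.0872 t 2.05 F [-0.3 -0.7  0.5]
```

>>> drive_tool(plan=[[-414,0,34,0,-11,0,60],[-414,0,34,0,-11,0,60],[-414,0,34,0,-11,0,60],[-414,0,34,0,-11,0,60],[-414,0,34,0,-11,0,60],[-414,0,34,0,-11,0,60],[-414,0,34,0,-11,0,60],[-414,0,34,0,-11,0,60],[-414,0,34,0,-11,0,60],[-414,0,34,0,-11,0,60]])

```text
time: 3.05
position: [0.4505, 0.1649, 0.1881]
tool_rot: [-0.564, 0.426, -0.427, 0.564]
ft_force: [0.5, 0.1, -0.3]
grip_width: 0.06
```

Run:
```python
from h import *
go([.449,.1664,.188],.2815)
im=camera("wrist"); cv2.imwrite("pics/w1.png",im)
```

```text
row [-1.8  0.1 -1.1] [-0.  -0.3  0. ] at [0.4505 0.1649 0.1881] h 0.2756 t 3.05 F [ 0.5  0.1 -0.3]
```

View pics/w1.png

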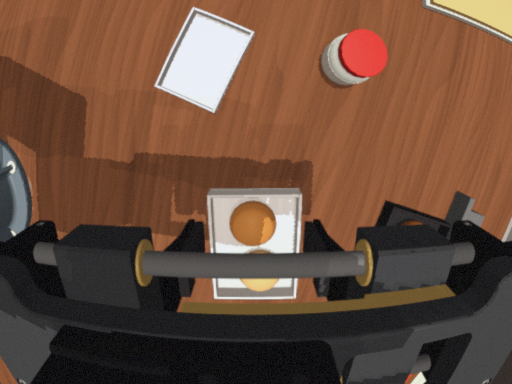

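The wrist view shows the tray squarely ahead of the gripper. Its +y wall is at row 188, centred at column 255 on the axis, and the fingers are clear of it. I go down beside the wall.

>>> drive_tool(plan=[[-2,50,-1,0,0,0,60],[-2,100,-1,0,0,0,60],[-2,145,-1,0,0,0,60],[-2,170,-1,0,0,0,60],[-2,174,-1,0,0,0,60],[4,174,-1,0,0,0,60],[10,174,-1,0,0,0,60],[14,174,-1,0,0,0,60],[17,174,-1,0,0,0,60],[19,174,-1,0,0,0,60]])

```text
time: 4.1
position: [0.4551, 0.145, 0.0149]
tool_rot: [-0.563, 0.426, -0.427, 0.564]
ft_force: [-0.4, -0.2, 0.3]
grip_width: 0.06
```

Run:
```python
from h import *
go([.4586,.1328,.013],.2815)
p,s,im=tray_fit(); print(p.round(4),s)
```

```text
row [12.7  1.9  0. ] [-0.1 -0.4  0. ] at [0.4551 0.145  0.0149] h 0.2745 t 4.1 F [-0.4 -0.2  0.3]
[0.4817 0.0525 0.2786] [122.19115447998047, 154.85760498046875]
```

Run:
```python
from h import *
o=get_obs(); M=R.from_quat(o["tool_rot"]).as_matrix(); p0=o["position"]
L=.169; N=24; c=np.array([.481,.0555]); th=.2815; n=0
for k in range(N+1):
    t=c+.0905*np.array([-np.sin(th),np.cos(th)])
    print(k,(M.T@(np.r_[t,.013]-p0)*1000).round(0),round(-np.degrees(th-.2745),1),c.round(3))
    th2=.2815-.2965*min(1,(k+1)/(N-2)); m=(th+th2)/2; c=c+L/N*np.array([np.sin(m),-np.cos(m)]); th=th2
```

```text
0 [3. 2. 0.] -0.4 [0.481 0.056]
1 [10.  2.  1.] 0.4 [0.483 0.049]
2 [17.  2.  2.] 1.1 [0.485 0.042]
3 [24.  2.  4.] 1.9 [0.486 0.035]
4 [31.  2.  4.] 2.7 [0.488 0.028]
5 [38.  2.  5.] 3.5 [0.49  0.021]
6 [45.  2.  6.] 4.2 [0.491 0.014]
7 [52.  2.  7.] 5.0 [0.492 0.008]
8 [59.  2.  7.] 5.8 [0.494 0.001]
9 [66.  2.  8.] 6.5 [ 0.495 -0.006]
10 [74.  2.  8.] 7.3 [ 0.496 -0.013]
11 [81.  2.  8.] 8.1 [ 0.497 -0.02 ]
12 [88.  2.  8.] 8.9 [ 0.498 -0.027]
13 [95.  2.  9.] 9.6 [ 0.499 -0.034]
14 [102.   2.   9.] 10.4 [ 0.499 -0.041]
15 [109.   2.   8.] 11.2 [ 0.5   -0.048]
16 [116.   2.   8.] 12.0 [ 0.5   -0.055]
17 [124.   2.   8.] 12.7 [ 0.501 -0.062]
18 [131.   2.   7.] 13.5 [ 0.501 -0.069]
19 [138.   2.   7.] 14.3 [ 0.501 -0.076]
20 [145.   2.   6.] 15.0 [ 0.502 -0.083]
21 [152.   2.   6.] 15.8 [ 0.502 -0.09 ]
22 [159.   2.   5.] 16.6 [ 0.502 -0.097]
23 [166.   2.   3.] 16.6 [ 0.501 -0.105]
24 [173.   2.   1.] 16.6 [ 0.501 -0.112]
```

>>> drive_tool(plan=[[4,2,0,0,0,0,60],[10,2,1,0,0.4,0,60],[17,2,2,0,1.1,0,60],[24,2,4,0,1.9,0,60],[31,2,4,0,2.7,0,60],[38,2,5,0,3.5,0,60],[45,2,6,0,4.2,0,60],[52,2,7,0,5,0,60],[59,2,7,0,5.8,0,60],[66,2,8,0,6.5,0,60]])

```text
time: 5.15
position: [0.4799, 0.0834, 0.0119]
tool_rot: [0.539, -0.458, 0.458, -0.538]
ft_force: [-0.4, -0.5, -0.2]
grip_width: 0.0602
```

Run:
```python
from h import *
p,s,im=tray_fit((.495,0,.2)); print(p.round(4),s)
cv2.imwrite("pics/t2.png",im)
o=get_obs(); M=R.from_quat(o["tool_rot"]).as_matrix(); go([.5,-.112+.0905,.013],-.015)
```

```text
[ 0.4912  0.0197 -1.2949] [86.74608612060547, 122.09791564941406]
row [105.9  -1.    2.2] [-0.1 10.   0. ] at [0.481  0.0827 0.012 ] h 0.1596 t 5.2 F [ 0.2 -1.4 -1. ]
```

View pics/t2.png

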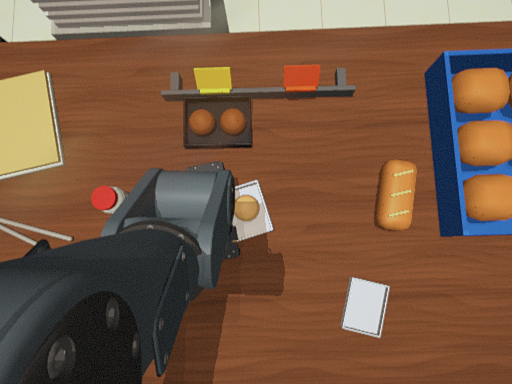

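The top picture shows the tray's right side unchanged, with corners at about (258,181) and (272,229), although the TCP should have moved it. I check the wrist view before going on.

Run:
```python
from h import *
a=camera("wrist"); b=camera("scene")
cv2.imwrite("pics/ws.png",np.hstack([cv2.resize(a,(400,300)),cv2.resize(b[60:260,180:447],(400,300))]))
```

```text
(no output)
```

View pics/ws.png

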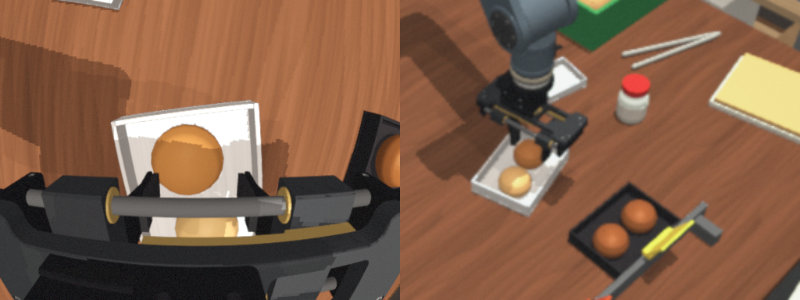

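Run:
```python
from h import *
b=camera("scene"); o=get_obs(); M=R.from_quat(o["tool_rot"]).as_matrix(); p=o["position"]
f=4
pts=[p]+[p+M@[0,0,s*.04] for s in(1,-1)]
x0,y0=200,90
c=cv2.resize(b[y0:y0+140,x0:x0+190],None,fx=f,fy=f,interpolation=cv2.INTER_CUBIC)
for q in pts:
    u=(px("scene",q)-[x0,y0])*f; cv2.circle(c,tuple(map(int,u)),3,(0,255,0),-1)
th=.28; ax=np.array([[np.cos(th),-np.sin(th)],[np.sin(th),np.cos(th)]])
for z,col in((0,(255,0,0)),(.03,(255,0,255))):
    k=np.array([(px("scene",np.r_[np.array([.4808,.056])+ax@[a*.06,d*.08],z])-[x0,y0])*f for a,d in((1,1),(1,-1),(-1,-1),(-1,1))]).astype(int)
    cv2.polylines(c,[k],True,col,1)
cv2.imwrite("pics/s3.png",c); print(c.shape,p)
```

```text
(560, 760, 3) [0.47989088 0.08384817 0.01194974]
```

View pics/s3.png

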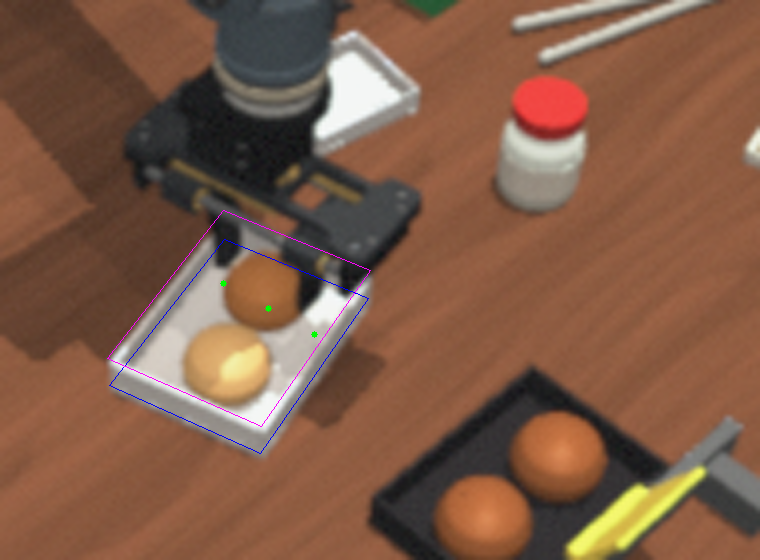

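The projected TCP (green) lies inside the tray outline, but the real fingertips at about (228,262) and (308,305) are 20–25 mm higher. With open fingers the tips rise above the shut-finger TCP, so they passed over the 30 mm rim and never touched the tray. I raise, back out, and then find the surface by touch beside the wall.

Run:
```python
from h import *
go([.447,.173,.06],.2815)
```

```text
row [-93.3 -48.  -18.2] [ 0.  -6.9 -0. ] at [0.4799 0.0838 0.0119] h 0.1611 t 5.35 F [-0.1  1.1  0. ]
```

>>> drive_tool(plan=[[0,-30,0,0,0,0,60],[0,-48,0,0,0,0,60],[-40,-48,-8,0,-3,0,60],[-80,-48,-16,0,-6.9,0,60],[-93,-48,-18,0,-6.9,0,60],[-93,-20,-18,0,-6.9,0,60],[-93,0,-18,0,-6.9,0,60],[-93,4,-18,0,-6.9,0,60],[-93,7,-18,0,-6.9,0,60],[-93,10,-18,0,-6.9,0,60]])

```text
time: 6.35
position: [0.4478, 0.1728, 0.0023]
tool_rot: [-0.565, 0.425, -0.425, 0.565]
ft_force: [0.5, -0.5, 1.0]
grip_width: 0.0602
```

>>> drive_tool(plan=[[0,1,0,0,0,0,60],[0,2,0,0,0,0,60],[0,3,0,0,0,0,60],[0,3,0,0,0,0,60]])

```text
time: 6.75
position: [0.4474, 0.1729, -0.0009]
tool_rot: [-0.565, 0.425, -0.425, 0.565]
ft_force: [-0.2, 0.3, -0.8]
grip_width: 0.06
```

>>> drive_tool(plan=[[0,1.5,0,0,0,0,60],[0,3,0,0,0,0,60],[0,4,0,0,0,0,60],[0,4,0,0,0,0,60]])

```text
time: 7.15
position: [0.447, 0.1729, -0.0052]
tool_rot: [0.565, -0.425, 0.425, -0.565]
ft_force: [-0.5, -0.3, 0.5]
grip_width: 0.0602
```

>>> drive_tool(plan=[[0,1,0,0,0,0,60],[0,2,0,0,0,0,60],[0,3,0,0,0,0,60],[0,3,0,0,0,0,60]])

```text
time: 7.55
position: [0.4471, 0.1729, -0.0082]
tool_rot: [0.565, -0.425, 0.425, -0.565]
ft_force: [-1.2, 0.3, -0.8]
grip_width: 0.0598
```

>>> drive_tool(plan=[[0,1,0,0,0,0,60],[0,2,0,0,0,0,60],[0,2,0,0,0,0,60]])

```text
time: 7.85
position: [0.4471, 0.1729, -0.0102]
tool_rot: [0.565, -0.425, 0.425, -0.565]
ft_force: [-0.6, 0.7, -0.1]
grip_width: 0.0598
```

No surface contact at TCP z -0.010. Since the fingers cleared the rim earlier, the tips are now roughly 8–18 mm above the shelf, which is right for the wall. I recompute the push from here.

```bash
cat > arc.py <<'E'
from h import *
import sys
def arc(c,th0,th1,L,N,off,k0):
    o=get_obs(); M=R.from_quat(o["tool_rot"]).as_matrix(); p0=o["position"]; h0=np.arctan2(M[1,2],M[0,2])
    print(o["time"],p0.round(4),round(h0,4)); c=np.array(c); th=th0
    for k in range(N+1):
        t=c+off*np.array([-np.sin(th),np.cos(th)])
        d=M.T@(np.r_[t,p0[2]]-p0)*1000
        print(k,d[[0,2]].round(0),round(-np.degrees(th-h0),1),c.round(3))
        th2=th0+(th1-th0)*min(1,(k+1)/(N-2)); m=(th+th2)/2; c=c+L/N*np.array([np.sin(m),-np.cos(m)]); th=th2
E
python3 - <<'E'
from arc import *
arc([.481,.0555],.2815,-.015,.169,24,.0905,0)
E
```

```text
7.85 [ 0.4471  0.1729 -0.0102] 0.282
0 [32. -0.] 0.0 [0.481 0.056]
1 [39.  1.] 0.8 [0.483 0.049]
2 [46.  2.] 1.6 [0.485 0.042]
3 [53.  3.] 2.3 [0.486 0.035]
4 [60.  4.] 3.1 [0.488 0.028]
5 [67.  5.] 3.9 [0.49  0.021]
6 [74.  6.] 4.7 [0.491 0.014]
7 [81.  6.] 5.4 [0.492 0.008]
8 [88.  7.] 6.2 [0.494 0.001]
9 [96.  7.] 7.0 [ 0.495 -0.006]
10 [103.   7.] 7.8 [ 0.496 -0.013]
11 [110.   8.] 8.5 [ 0.497 -0.02 ]
12 [117.   8.] 9.3 [ 0.498 -0.027]
13 [124.   8.] 10.1 [ 0.499 -0.034]
14 [131.   8.] 10.8 [ 0.499 -0.041]
15 [138.   7.] 11.6 [ 0.5   -0.048]
16 [146.   7.] 12.4 [ 0.5   -0.055]
17 [153.   7.] 13.2 [ 0.501 -0.062]
18 [160.   6.] 13.9 [ 0.501 -0.069]
19 [167.   6.] 14.7 [ 0.501 -0.076]
20 [174.   5.] 15.5 [ 0.502 -0.083]
21 [181.   4.] 16.2 [ 0.502 -0.09 ]
22 [188.   3.] 17.0 [ 0.502 -0.097]
23 [195.   1.] 17.0 [ 0.501 -0.105]
24 [202.  -1.] 17.0 [ 0.501 -0.112]
```

>>> drive_tool(plan=[[10,0,0,0,0,0,60],[20,0,0,0,0,0,60],[27,0,0,0,0,0,60],[32,0,0,0,0,0,60],[38,0,1,0,0.8,0,60],[45,0,2,0,1.6,0,60],[52,0,3,0,2.3,0,60]])

```text
time: 8.55
position: [0.4646, 0.1235, -0.01]
tool_rot: [0.556, -0.437, 0.436, -0.556]
ft_force: [0.2, 1.9, 0.7]
grip_width: 0.0599
```

Run:
```python
from h import *
p,s,im=tray_fit((.485,.03,.25)); th=p[2]; print(p.round(4),s)
L=max(s)/1000
# right wall centre from visible part, then the tray centre
th=(th+np.pi/4)%(np.pi/2)-np.pi/4
print("yaw",th)
go([0.481,.0555+.0905,-.01],th)
```

```text
[0.4875 0.0283 0.2397] [122.07888793945312, 150.16131591796875]
yaw 0.2397137595896086
row [-19.1  -0.   20.6] [-0.  0.  0.] at [ 0.4655  0.1226 -0.01  ] h 0.2401 t 8.6 F [-0.9  0.4  0.3]
```

The push works: the tray's yaw of 0.240 follows the tool's 0.240.

Run:
```python
from arc import *
arc([.4863,.0332],.24,-.015,.146,20,.0915,0)
```

```text
8.6 [ 0.4655  0.1226 -0.01  ] 0.2401
0 [ 0. -1.] 0.0 [0.486 0.033]
1 [8. 0.] 0.8 [0.488 0.026]
2 [15.  1.] 1.6 [0.49  0.019]
3 [22.  2.] 2.4 [0.491 0.012]
4 [30.  3.] 3.3 [0.492 0.005]
5 [37.  4.] 4.1 [ 0.494 -0.003]
6 [44.  5.] 4.9 [ 0.495 -0.01 ]
7 [52.  5.] 5.7 [ 0.496 -0.017]
8 [59.  6.] 6.5 [ 0.497 -0.024]
9 [67.  6.] 7.3 [ 0.498 -0.031]
10 [74.  7.] 8.1 [ 0.499 -0.039]
11 [81.  7.] 8.9 [ 0.499 -0.046]
12 [89.  7.] 9.7 [ 0.5   -0.053]
13 [96.  7.] 10.6 [ 0.5   -0.061]
14 [104.   7.] 11.4 [ 0.501 -0.068]
15 [111.   7.] 12.2 [ 0.501 -0.075]
16 [118.   6.] 13.0 [ 0.501 -0.082]
17 [126.   6.] 13.8 [ 0.501 -0.09 ]
18 [133.   5.] 14.6 [ 0.501 -0.097]
19 [140.   3.] 14.6 [ 0.501 -0.104]
20 [147.   2.] 14.6 [ 0.501 -0.112]
```

>>> drive_tool(plan=[[6,0,0,0,0.6,0,60],[13,0,1,0,1.5,0,60],[21,0,2,0,2.4,0,60],[29,0,3,0,3.3,0,60],[37,0,4,0,4.1,0,60],[44,0,5,0,4.9,0,60],[52,0,5,0,5.7,0,60],[59,0,6,0,6.5,0,60],[67,0,6,0,7.3,0,60],[72,0,7,0,8,0,60]])

```text
time: 9.6
position: [0.4886, 0.0548, -0.0101]
tool_rot: [0.525, -0.474, 0.474, -0.524]
ft_force: [0.1, 2.0, 1.0]
grip_width: 0.0602
```

Run:
```python
from arc import *
p,s,im=tray_fit((.5,-.04,.1)); th=(p[2]+np.pi/4)%(np.pi/2)-np.pi/4
# long side visible length along tray y: shift the centre so that the -y wall holds
w=min(s) if min(s)<119 else max(s)
ext=(w-162)/1000/2
ey=np.array([-np.sin(th),np.cos(th)]); c=p[:2]-ey*ext
print("vis",p.round(4),np.round(s,1),"yaw",th.round(4),"centre",c.round(4))
o=get_obs(); d=o["position"][:2]-c; print("tool off along y", d@ey, "x", d@[np.cos(th),np.sin(th)])
L=(c[1]+.112)/np.cos((th-.015)/2); arc(c,th,-.015,L,10,d@ey,0)
```

```text
vis [ 0.4985 -0.0488  0.0996] [122.  137.8] yaw 0.0996 centre [ 0.4973 -0.0368]
tool off along y 0.09138799609300627 x 0.001147329925359473
9.65 [ 0.4893  0.0543 -0.01  ] 0.1002
0 [-0. -1.] 0.0 [ 0.497 -0.037]
1 [8. 0.] 0.9 [ 0.498 -0.044]
2 [15.  1.] 1.7 [ 0.499 -0.052]
3 [23.  2.] 2.5 [ 0.499 -0.059]
4 [30.  3.] 3.3 [ 0.499 -0.067]
5 [38.  4.] 4.1 [ 0.5   -0.074]
6 [45.  5.] 5.0 [ 0.5   -0.082]
7 [53.  5.] 5.8 [ 0.5   -0.089]
8 [61.  6.] 6.6 [ 0.5   -0.097]
9 [68.  5.] 6.6 [ 0.5   -0.104]
10 [76.  4.] 6.6 [ 0.5   -0.112]
```

>>> drive_tool(plan=[[7,0,0,0,0.9,0,60],[15,0,1,0,1.7,0,60],[23,0,2,0,2.5,0,60],[30,0,3,0,3.3,0,60],[38,0,4,0,4.1,0,60],[45,0,5,0,5,0,60],[53,0,5,0,5.8,0,60],[61,0,5,0,6.6,0,60],[68,0,5,0,6.6,0,60],[74,0,4,0,6.6,0,60]])

```text
time: 10.65
position: [0.5002, -0.0184, -0.0101]
tool_rot: [0.497, -0.503, 0.503, -0.497]
ft_force: [0.0, 2.5, 0.8]
grip_width: 0.0599
```

>>> drive_tool(plan=[[0,0,0,0,0,0,60],[-15,0,0,0,0,0,60],[-45,-10,0,0,0,0,60],[-60,-60,0,0,0,0,80],[-60,-110,0,0,0,0,80]])

```text
time: 11.15
position: [0.4986, 0.0452, 0.0975]
tool_rot: [-0.499, 0.504, -0.501, 0.496]
ft_force: [1.0, -0.9, 0.5]
grip_width: 0.0691
```

Run:
```python
from h import *
p,s,im=tray_fit((.5,-.11,0)); print("vis",p.round(4),np.round(s,1))
cv2.imwrite("pics/t4.png",im[40:300,150:420])
th=p[2]; c=p[:2]; q=c-np.array([np.cos(th),np.sin(th)])*.11
go([q[0],q[1],.1],th+np.pi/2)
```

```text
vis [ 0.4982 -0.1113 -0.0136] [122.2 162.1]
row [ 155.1    4.5 -115.2] [ -0.4 -89.8   0.6] at [0.5047 0.0443 0.1056] h -0.0094 t 11.2 F [0.6 0.4 4.1]
```

>>> drive_tool(plan=[[0,0,-40,0,-8,0,60],[40,0,-80,0,-16,0,60],[80,0,-110,0,-24,0,60],[155,4,-115,0,-90,0,60],[155,4,-115,0,-90,0,60],[155,4,-115,0,-90,0,60],[155,4,-115,0,-90,0,60],[155,4,-115,0,-90,0,60],[155,4,-115,0,-90,0,60],[155,4,-115,0,-90,0,60]])

```text
time: 12.2
position: [0.3839, -0.1105, 0.0938]
tool_rot: [0.704, -0.069, 0.069, -0.704]
ft_force: [-0.5, 0.1, 0.3]
grip_width: 0.0601
```

Run:
```python
from h import *
th=-.0136; c=np.array([.4982,-.1113]); q=c-np.array([np.cos(th),np.sin(th)])*.11
go([q[0],q[1],-.01],th+np.pi/2)
for cam in("scene","top"):
    im=camera(cam)
    for n in("card_orange","tray"):
        for d in mark_of(cam,n)[:3]: print(cam,n,round(d["conf"],2),ray(cam,d["location"],0).round(4)[:2])
```

```text
row [  4.  103.8   1.5] [  0.  -10.4   0. ] at [ 0.3839 -0.1105  0.0938] h 1.3761 t 12.2 F [-0.5  0.1  0.3]
scene card_orange 0.63 [ 0.766  -0.1135]
scene card_orange 0.26 [ 0.5055 -0.1498]
scene tray 0.92 [ 0.4929 -0.1113]
scene tray 0.79 [0.3528 0.2856]
scene tray 0.59 [ 0.2743 -0.2333]
top card_orange 0.56 [ 0.7619 -0.1184]
top tray 0.76 [ 0.5016 -0.1165]
top tray 0.67 [ 0.265  -0.2378]
top tray 0.6 [0.3482 0.2733]
```

View pics/t4.png

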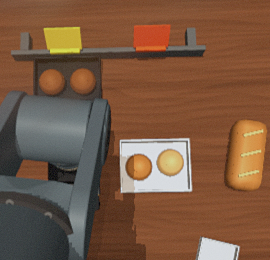

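The crop shows the tray almost square at (155,165) in front of the orange card at (152,38), with both buns inside. I go down behind the near wall.

>>> drive_tool(plan=[[2,0,1,0,-8,0,60],[2,20,1,0,-10.4,0,60],[2,60,1,0,-10.4,0,60],[2,90,1,0,-10.4,0,60],[2,100,1,0,-10.4,0,60],[2,104,1,0,-10.4,0,60],[2,104,1,0,-10.4,0,60]])

```text
time: 13.2
position: [0.3862, -0.1107, -0.01]
tool_rot: [0.707, -0.007, 0.007, -0.707]
ft_force: [1.0, 0.5, 0.8]
grip_width: 0.0599
```

Run:
```python
from h import *
go([.7075-.0715,-.1125,-.01],-.0136+np.pi/2)
```

```text
row [249.7  -0.    3.3] [ 0.  -0.4  0. ] at [ 0.3862 -0.1107 -0.01  ] h 1.5503 t 13.2 F [1.  0.5 0.8]
```

>>> drive_tool(plan=[[12,0,0,0,-0.4,0,60],[24,0,0,0,-0.4,0,60],[33,0,0,0,-0.4,0,60],[38,0,0,0,-0.4,0,60],[43,0,0,0,-0.4,0,60],[50,0,0.5,0,-0.4,0,60],[58,0,0.5,0,-0.4,0,60],[66,0,1,0,-0.4,0,60],[74,0,1,0,-0.4,0,60],[82,0,1,0,-0.4,0,60]])

```text
time: 14.2
position: [0.4689, -0.1112, -0.0103]
tool_rot: [-0.707, 0.005, -0.005, 0.707]
ft_force: [-1.9, -0.0, 0.7]
grip_width: 0.0597
```

>>> drive_tool(plan=[[8,0,0,0,0,0,60],[16,0,0,0,0,0,60],[24,0,0.5,0,0,0,60],[32,0,0.5,0,0,0,60],[40,0,1,0,0,0,60],[48,0,1,0,0,0,60],[56,0,1,0,0,0,60],[64,0,1,0,0,0,60],[72,0,1,0,0,0,60],[78,0,1,0,0,0,60]])

```text
time: 15.2
position: [0.5471, -0.1114, -0.0101]
tool_rot: [0.707, -0.004, 0.005, -0.707]
ft_force: [-1.5, -0.2, -0.5]
grip_width: 0.06
```

Run:
```python
from h import *
p,s,im=tray_fit((.6,-.11,0)); print("vis",p.round(4),np.round(s,1))
cv2.imwrite("pics/t5.png",cv2.resize(im[50:210,200:380],None,fx=3,fy=3))
go([.7075-.0715,-.1125,-.01],-.0136+np.pi/2)
```

```text
vis [ 0.5823 -0.0989 -0.4512] [227.2 266.8]
row [87.6  0.2  0.3] [0.  0.  0.2] at [ 0.5484 -0.1117 -0.01  ] h 1.5578 t 15.25 F [-1.2  0.2 -1. ]
```

View pics/t5.png

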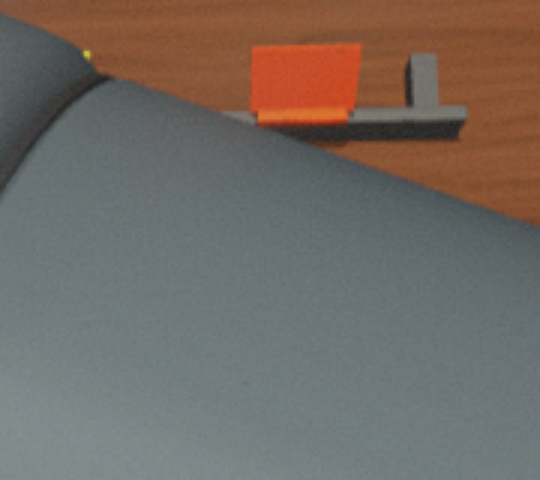

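The arm hides the tray in this view. The force stays at an even 1.5–2 N, so I carry on and slow down for the rail.

>>> drive_tool(plan=[[8,0,0,0,0,0,60],[16,0,0,0,0,0,60],[24,0,0,0,0,0,60],[32,0,0,0,0,0,60],[40,0,0,0,0,0,60],[48,0,0,0,0,0,60],[56,0,0,0,0,0,60],[64,0,0,0,0,0,60],[70,0,0,0,0,0,60],[73,0,0,0,0,0,60]])

```text
time: 16.25
position: [0.6201, -0.1123, -0.0102]
tool_rot: [0.707, -0.004, 0.005, -0.707]
ft_force: [-3.7, -0.3, 1.8]
grip_width: 0.0599
```

>>> drive_tool(plan=[[0,0,0,0,0,0,60],[-20,0,0,0,0,0,60],[-60,0,0,0,0,0,60],[-110,0,0,0,0,0,60],[-160,-40,0,0,0,0,60],[-200,-90,0,0,0,0,60],[-220,-130,-40,0,0,0,60],[-220,-180,-80,0,0,0,60]])

```text
time: 17.05
position: [0.4026, -0.1621, 0.1363]
tool_rot: [-0.706, 0.005, -0.004, 0.708]
ft_force: [1.4, -0.4, -0.9]
grip_width: 0.0599
```

Run:
```python
from h import *
p,s,im=tray_fit((.69,-.11,0)); print("vis",p.round(4),np.round(s,1))
cv2.imwrite("pics/t6.png",cv2.resize(im[50:210,150:380],None,fx=3,fy=3))
# orange and yellow clip/card extents
hsv=cv2.cvtColor(im,cv2.COLOR_BGR2HSV)
for n,(lo,hi) in dict(orange=(3,14),yellow=(24,32)).items():
    m=((hsv[...,0]>=lo)&(hsv[...,0]<=hi)&(hsv[...,1]>200)&(hsv[...,2]>130)); m[:55]=0; m[100:]=0; m[:,:180]=0; m[:,340:]=0
    for r in range(70,98,2):
        u=np.nonzero(m[r])[0]
        if len(u)>5: print(n,r,u.min(),u.max())
go([.5,-.11,.1],-.0136+np.pi/2)
```

```text
vis [ 0.6867 -0.1123 -0.0125] [128.5 162.2]
orange 70 285 319
orange 72 284 319
orange 74 300 318
orange 76 295 317
orange 78 302 318
orange 80 290 317
orange 82 300 317
orange 84 297 317
orange 86 304 316
orange 90 294 314
row [90.3 42.6 62.2] [0.6 0.  0.7] at [ 0.4083 -0.1705  0.1422] h 1.5571 t 17.1 F [ 0.9 -3.1  3.7]
```

View pics/t6.png

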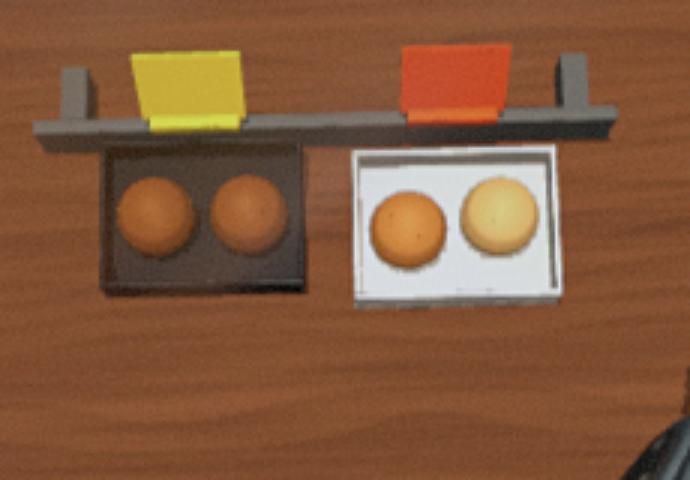

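The tray lies square, about 12 mm short of the rail (far rim at crop row 150), with the buns inside and the black tray in place. I measure the centring with line profiles before the last press.

```bash
cat > prof.py <<'E'
from h import *
def edges(cam,im,x0,z,ya,yb,slope=-.0125,dx=np.linspace(-.006,.006,7),n=5,xm=0):
    ys=np.arange(ya,yb,.0005); acc=0
    for d in dx:
        P=np.array([px(cam,[x0+d-slope*(y-xm),y,z]) for y in ys]).astype(np.float32)
        acc=acc+cv2.remap(im,P[:,:1].copy(),P[:,1:].copy(),cv2.INTER_CUBIC)[:,0].astype(float)
    g=np.abs(np.gradient(cv2.GaussianBlur(acc/len(dx),(1,9),0),axis=0)).sum(1); out=[]
    for i in range(2,len(g)-2):
        if g[i]==g[max(0,i-6):i+7].max() and g[i]>.25*g.max(): out.append((round(float(ys[i]),4),round(float(g[i]),1)))
    return out
E
python3 - <<'E'
from prof import *
for cam in("top","scene"):
    im=np.mean([camera(cam) for _ in range(4)],0).astype(np.float32)
    print(cam,"trays y at z.03")
    print(" black",edges(cam,im,.70,.03,-.02,.2,xm=.09),"\n silver",edges(cam,im,.687,.03,-.22,-.01,xm=-.11))
    for n,a,b in(("yel",.03,.15),("ora",-.17,-.05)):
        print(n,"clip",edges(cam,im,.765,.044,a,b,dx=np.linspace(-.001,.001,3)))
    # rail top front edge and tray far/near edges in x
    for y in(-.19,-.03,.0):
        xs=np.arange(.72,.79,.0005); P=np.array([px(cam,[x,y,.04]) for x in xs]).astype(np.float32)
        pr=cv2.remap(im,P[:,:1].copy(),P[:,1:].copy(),cv2.INTER_CUBIC)[:,0].sum(1); g=np.gradient(cv2.GaussianBlur(pr[:,None],(1,7),0)[:,0])
        print(" rail y",y,[(round(xs[i],4),round(g[i])) for i in range(1,len(g)-1) if abs(g[i])==np.abs(g[max(0,i-6):i+7]).max() and abs(g[i])>5])
E
```

```text
top trays y at z.03Traceback (most recent call last):
  File "<stdin>", line 5, in <module>
  File "prof.py", line 5, in edges
    P=np.array([px(cam,[x0+d-slope*(y-xm),y,z]) for y in ys]).astype(np.float32)
                ~~^^^^^^^^^^^^^^^^^^^^^^^^^^^^^
  File "h.py", line 9, in px
    c=get_calibration(cam); q=R.from_quat(c["rotation"]).as_matrix().T@(np.array(p)-c["origin"])
ValueError: time passes only in moves, steps and waits
```

```bash
sed -i '1a _g=get_calibration; _c={}\ndef get_calibration(n):\n    if n not in _c: _c[n]=_g(n)\n    return _c[n]' h.py
cat > meas.py <<'E'
from prof import *
def meas(xt):
  for cam in("top","scene"):
    im=np.mean([camera(cam) for _ in range(3)],0).astype(np.float32)
    print(cam,"\n black",edges(cam,im,.70,.03,-.02,.2,xm=.09),"\n silver",edges(cam,im,xt,.03,-.22,-.01,xm=-.11))
    for n,a,b in(("yel",.03,.15),("ora",-.17,-.05)):
        print(n,"clip",edges(cam,im,.765,.044,a,b,dx=np.linspace(-.001,.001,3)))
    for y in(-.19,-.03,.0):
        xs=np.arange(.72,.79,.0005); P=np.array([px(cam,[x,y,.04]) for x in xs]).astype(np.float32)
        pr=cv2.remap(im,P[:,:1].copy(),P[:,1:].copy(),cv2.INTER_CUBIC)[:,0].sum(1); g=np.gradient(cv2.GaussianBlur(pr[:,None],(1,7),0)[:,0])
        print(" rail y",y,[(round(float(xs[i]),4),round(float(g[i]))) for i in range(1,len(g)-1) if abs(g[i])==np.abs(g[max(0,i-6):i+7]).max() and abs(g[i])>6])
E
python3 -c "
from meas import *
meas(.687)"
```

```text
top 
 black [(0.005, 15.2), (0.02, 6.4), (0.027, 4.4), (0.075, 6.3), (0.08, 10.6), (0.0875, 6.8), (0.093, 7.7), (0.1005, 5.1), (0.1535, 10.5), (0.163, 8.6), (0.168, 13.0)] 
 silver [(-0.192, 62.4), (-0.1885, 61.3), (-0.184, 49.1), (-0.176, 30.3), (-0.115, 44.6), (-0.105, 55.5), (-0.0445, 50.6), (-0.0395, 23.0), (-0.032, 69.0)]
yel clip [(0.054, 13.7), (0.1235, 11.8)]
ora clip [(-0.146, 13.0), (-0.076, 8.7)]
 rail y -0.19 [(0.728, 6), (0.7465, -51), (0.7655, 23), (0.7755, -7)]
 rail y -0.03 [(0.751, -9), (0.767, 17), (0.7785, -8)]
 rail y 0.0 [(0.7515, -9), (0.7675, 20), (0.778, -8)]
scene 
 black [(-0.0115, 14.2), (0.005, 5.9), (0.0165, 6.9), (0.027, 5.7), (0.0775, 14.4), (0.089, 6.8), (0.1015, 5.1), (0.152, 16.9), (0.163, 11.5)] 
 silver [(-0.204, 18.2), (-0.1945, 41.3), (-0.184, 11.1), (-0.1135, 28.3), (-0.049, 13.7), (-0.039, 33.5), (-0.0335, 43.8), (-0.0125, 13.8)]
yel clip [(0.056, 25.2), (0.128, 23.9)]
ora clip [(-0.1665, 4.8), (-0.156, 4.6), (-0.146, 10.6), (-0.074, 11.6), (-0.054, 12.5)]
 rail y -0.19 [(0.722, 11), (0.7275, 16), (0.7555, -44), (0.764, -17), (0.7695, 7), (0.7795, -24)]
 rail y -0.03 [(0.771, 8), (0.7815, -21)]
 rail y 0.0 [(0.77, 25), (0.7815, -20)]
```

Both cameras agree. Tray centre y is -0.112 to -0.114, the clip middle about -0.111, and the tray spacing about 198–200 mm, so it is centred within about 1.5 mm. The yaw matches the rail to about 0.002. I return for the last press.

```bash
python3 -c "
from h import *
go([.572,-.112,-.01],-.0115+np.pi/2)"
```

```text
row [166.6 144.   52.2] [-0.1 -0.  -0.1] at [ 0.405  -0.1624  0.1343] h 1.5589 t 17.6 F [ 0.4  0.3 -0.4]
```

>>> drive_tool(plan=[[0,0,52,0,0,0,60],[45,0,52,0,0,0,60],[90,20,52,0,0,0,60],[130,60,52,0,0,0,60],[160,100,52,0,0,0,60],[167,130,52,0,0,0,60],[167,142,52,0,0,0,60],[167,144,52,0,0,0,60],[167,144,52,0,0,0,60]])

```text
time: 18.5
position: [0.572, -0.1133, -0.0084]
tool_rot: [-0.707, 0.005, -0.004, 0.707]
ft_force: [0.9, 0.0, -0.6]
grip_width: 0.06
```

```bash
python3 -c "
from h import *
go([.6355,-.1125,-.01],-.0115+np.pi/2)"
```

```text
row [63.4  1.5  1.6] [-0.  -0.1 -0.1] at [ 0.572  -0.1133 -0.0084] h 1.5578 t 18.5 F [ 0.9  0.  -0.6]
```

>>> drive_tool(plan=[[12,1,1,0,0,0,60],[25,1,1,0,0,0,60],[35,1,1,0,0,0,60],[41,1,1.5,0,0,0,60],[45,1,1.5,0,0,0,60],[48,1,1.5,0,0,0,60],[51,1,1.5,0,0,0,60],[54,1,1.5,0,0,0,60],[57,1,1.5,0,0,0,60],[59,1,1.5,0,0,0,60]])

```text
time: 19.5
position: [0.6319, -0.1127, -0.01]
tool_rot: [-0.707, 0.005, -0.004, 0.707]
ft_force: [-3.2, 0.1, 0.2]
grip_width: 0.0601
```

>>> drive_tool(plan=[[1,0,0,0,0,0,60],[2,0,0,0,0,0,60],[3,0,0,0,0,0,60],[3,0,0,0,0,0,60]])

```text
time: 19.9
position: [0.6355, -0.1129, -0.0099]
tool_rot: [0.707, -0.004, 0.005, -0.707]
ft_force: [-1.3, 0.3, -1.2]
grip_width: 0.0601
```

>>> drive_tool(plan=[[1,0,0,0,0,0,60],[2,0,0,0,0,0,60],[2,0,0,0,0,0,60]])

```text
time: 20.2
position: [0.6369, -0.113, -0.0099]
tool_rot: [-0.707, 0.005, -0.004, 0.707]
ft_force: [-2.7, 0.6, -0.3]
grip_width: 0.0601
```

>>> drive_tool(plan=[[1,0,0,0,0,0,60],[2,0,0,0,0,0,60],[2,0,0,0,0,0,60]])

```text
time: 20.5
position: [0.6369, -0.1129, -0.0099]
tool_rot: [-0.707, 0.006, -0.003, 0.707]
ft_force: [-6.1, -1.2, 1.3]
grip_width: 0.06
```

The TCP stalls at x 0.6369 while the force rises, so the tray is on the rail. One firmer press will square it.

>>> drive_tool(plan=[[1,0,0,0,0,0,60],[2,0,0,0,0,0,60],[3,0,0,0,0,0,60],[3,0,0,0,0,0,60]])

```text
time: 20.9
position: [0.6367, -0.1128, -0.0099]
tool_rot: [-0.707, 0.008, -0.0, 0.707]
ft_force: [-10.8, -1.9, 5.3]
grip_width: 0.0601
```

>>> drive_tool(plan=[[-5,0,0,0,0,0,60],[-20,0,0,0,0,0,60],[-60,0,0,0,0,0,60],[-110,0,0,0,0,0,60],[-160,-40,0,0,0,0,60],[-200,-90,0,0,0,0,60],[-225,-130,-40,0,0,0,60],[-225,-150,-60,0,0,0,60],[-225,-150,-60,0,0,0,60]])

```text
time: 21.8
position: [0.4197, -0.175, 0.1448]
tool_rot: [0.71, -0.002, 0.01, -0.704]
ft_force: [0.0, -0.6, 0.7]
grip_width: 0.0604
```

Run:
```python
from meas import *
p,s,im=tray_fit((.705,-.11,0)); print("vis",p.round(4),np.round(s,1))
cv2.imwrite("pics/t7.png",cv2.resize(im[60:160,150:380],None,fx=3.4,fy=3.4,interpolation=cv2.INTER_CUBIC))
meas(.707)
```

```text
vis [ 0.7028 -0.1129 -0.0167] [128.  162.2]
top 
 black [(0.005, 15.2), (0.02, 6.5), (0.027, 4.3), (0.075, 5.9), (0.08, 10.9), (0.0875, 7.4), (0.093, 7.9), (0.102, 5.1), (0.1535, 10.4), (0.163, 9.3), (0.168, 12.1)] 
 silver [(-0.193, 58.5), (-0.1885, 56.8), (-0.184, 48.8), (-0.177, 31.3), (-0.1155, 45.4), (-0.105, 46.2), (-0.0455, 44.8), (-0.033, 67.9)]
yel clip [(0.054, 13.8), (0.124, 12.1)]
ora clip [(-0.1585, 3.8), (-0.146, 12.4), (-0.0765, 9.6), (-0.056, 3.8)]
 rail y -0.19 [(0.7555, -19), (0.7615, -69), (0.7665, 29), (0.7745, -6)]
 rail y -0.03 [(0.7505, -9), (0.767, 17), (0.7785, -7)]
 rail y 0.0 [(0.7515, -10), (0.7675, 20), (0.7785, -11)]
scene 
 black [(-0.0115, 14.6), (0.005, 6.3), (0.0155, 7.4), (0.0275, 5.5), (0.0775, 14.9), (0.0895, 6.9), (0.102, 5.4), (0.152, 16.9), (0.1635, 11.5)] 
 silver [(-0.2045, 18.5), (-0.1955, 42.3), (-0.185, 19.4), (-0.1145, 27.2), (-0.049, 13.9), (-0.0395, 32.6), (-0.034, 48.0), (-0.012, 12.6)]
yel clip [(0.056, 25.1), (0.128, 23.6)]
ora clip [(-0.1465, 10.0), (-0.0755, 13.9), (-0.0595, 31.4)]
 rail y -0.19 [(0.7425, 17), (0.7685, -41), (0.7795, -24)]
 rail y -0.03 [(0.771, 8), (0.7815, -22)]
 rail y 0.0 [(0.77, 25), (0.7815, -21)]
```

View pics/t7.png

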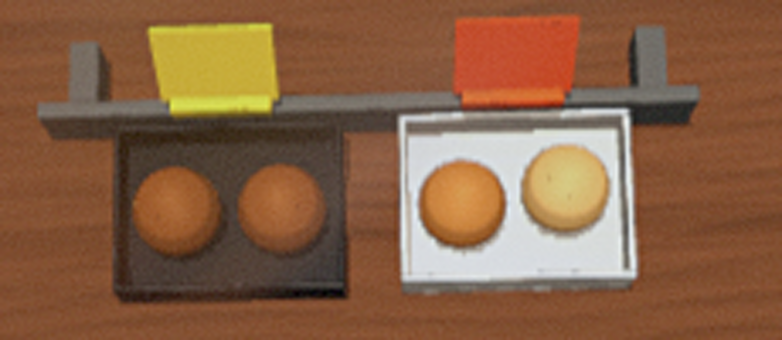

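The picture shows the tray against the rail in front of the orange card (far rim at crop row ~113), parallel to it, with both buns inside. The black tray's edges have not changed, and the arm is well clear. I hand in.

```bash
python3 -c "
from rig import *
o=get_obs(); print(o['time'],o['position'],abs(o['joint_velocities']).max()); print(hand_in())"
```

```text
22.15 [ 0.41607127 -0.16870486  0.13891043] 0.003116335176415481
the job is handed in; nothing more can be done
None
```

The silvery tray now sits against the stop rail in front of the orange card, and I handed the job in at 22 s. I moved it with two pushes on the outside of its walls: one on its left side, turning it square, and one on its near side up to the rail. A last press reached about 11 N with the tray stopped against the rail. The arm then backed well clear.

**One deviation:** my first left-side push failed. With the gripper open, the fingertips sit higher than I had assumed, so they passed over the rim and hovered inside the tray outline for a moment. Force readings stayed near sensor noise (about 1 N), and the tray had not moved. I raised the gripper, backed out, and repeated the push lower, against the outside of the wall.

**Last checks**
- **Flush:** the tray's far edge measured x ≈ 0.767, with the rail face at about 0.766–0.768.
- **Square:** the tray's angle measured -0.017 rad and the rail's about -0.011, a gap within the noise of the measurement.
- **Centred:** the checks disagree by a few mm.
  - Spacing to the black tray is about 199 mm, where 200 is wanted.
  - Measured against the orange clip, the tray lies about 2.5 mm too far to the right in the top camera and about 4 mm in the scene camera.
  - The black tray showed a similar offset from its own clip, so I took this as camera bias and did not correct it.
- **Other things:** both buns are in the tray and the black tray did not move. I did not re-measure the jam and loaf at the end, but nothing worked near them.

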